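# Set the theatre light source to its third click

### The arm

A 6-joint arm with a two-finger parallel gripper is mounted at the origin on the work surface. World frame = base frame: x ahead of the robot, y to its left, z up, the work surface at z = 0. Lengths are in m, angles in rad, forces in N, time in s.
With the tool pointing down it reaches from about 0.375 to 0.9 m from the base axis. Payload 3.1 kg.
Tool frame: the origin (TCP) lies on the front face of the gripper's body, between the roots of the fingers; the fingertips stand 70 mm ahead of it and the grasp point (between the pads) lies 51 mm ahead of it; z points along the fingers, y is the line along which they close (so a half turn about z gives the same grasp; the last joint's range is limited). The gripper opens to 87 mm and grips with 3 to 60 N. Pads are 19 mm wide; open, the fingers measure 117 mm over their backs; the gripper's body (75 mm by 190 mm) begins 51 mm behind the grasp point.
Start: joints at [-1.44, 0.527, 1.433, -0, 1.181, -0.178], TCP at [0.19, -0.595, 0.292] pointing down, gripper open.
Joint ranges: [-3.08, 3.08], [-0.75, 2.2], [0.22, 2.44], [-1.43, 4.57], [0, 2.65], [-2.85, 2.85]. Speed limits (rad/s): [2.79, 2.79, 3.14, 3.14, 3.14, 3.14].

### API

Orientations are given as a unit quaternion [x, y, z, w].
In Python, from rig import robot, cams, ticket gives the robot as it stands. The module is installed in compiled form; this text tells all that it offers.
- The arm moves only by the shell command python3 -m crank 'ROWS' [FORCE]. ROWS is JSON, a list of rows, each a list of 7 numbers: the shift along the tool's x, y, z in cm, then the turn, a rotation vector about the tool's x, y, z in rad, then the closure, from 0 (fully open) to 1 (shut). A call has 1 to 5 rows; each row shifts and turns the commanded pose from where the row before left it, along the tool's axes as they then stand; what a row does not reach is not made up. A row lasts 1/8 s, in which the tool goes at most 62.5 mm and 10.7 degrees, less where a joint would pass 70% of its speed; a pose out of reach is approached as far as the arm can. A call is refused whole if a number of a shift passes 6.25 or a number of a turn 0.188, either way. A call with a gripper value outside its range is refused whole. The fingers move at their own pace and stop on an object; FORCE is the grip in N (left out, the last holds). Time passes only in rows, so rows that do not move let the fingers close. It gives the time, the measured TCP pose, the force, the opening and the grip force at its end, in the units of the state.
- robot.get_obs(): the state, without advancing time (a new reading comes with each control period).
- cams.camera(name): name is "side" or "top" or "wrist"; returns the picture (384x512x3 uint8, red, green, blue); there is no depth.
- cams.camera_info(name): a dict with "intrinsics" (3x3 intrinsics, pixels), "pose" (4x4, takes a point from camera to world coordinates). Camera axes: x right, y down, z forward; pixel columns grow to the right and rows downward; lengths in m; the calibration is good to about 2 mm. A picture is of the moment at which its call begins: read the wrist's pose just before it. camera_info takes no time and is no camera call; for the wrist camera it gives the pose at the moment of the call.
- ticket.hand_in(): hands the job in; it is judged then, once.
The state is a dict: "time": time; "q": joint angles; "joint_velocities": joint speeds; "joint_torque": joint torques, N m; "position": TCP position; "tool_rot": TCP orientation; "ft_force": force on the tool from outside, world axes, zero at the start; "moment": the same for the moment, N m; "grip_width": finger opening in m; "grip_force": force on a finger pad.
Only numpy, scipy, OpenCV 4.12 (cv2) and the standard library are available. Lean on these libraries where they do the work, as an engineer would, in place of code of your own. Each camera call takes 0.05 s, during which the arm holds its last target. There are 200 camera calls.

### The job

Set the fibre-optic light source to its third brightness step by feel: with the fingertips push the red lever on its top to the left (seen from the robot) until it rests against the closed stop, then push it to the right, counting the clicks, and leave it seated in the third click from the stop, never letting it run past the third. Only push the lever, do not pinch it, and leave the bottle, tape roll, jar and metal adapter standing where they are.

Things in the scene. Friction and masses are not known exactly. Their poses are not given: they have to be found in the camera images.
- light_source: White case of a fibre-optic light source, 320 mm deep (x), 300 wide (y), fixed on the table. Origin: centre of its underside; flat top 120 mm above. Its front (blue, -x) faces the robot; its +y is the robot's left. On the top near the front a grey plate has a straight slot along y, at x = -85 mm in its frame, with a yellow wedge beside it that widens to the right, towards bright.
- closed_mark (a point): Point on the case's top surface (120 mm high), in the slot, directly under the middle of the lever when it is fully closed: (-85, +35, 120) mm in the case's frame. Same axes as the case.
- lever (a joint): Lever travel in m: 0 at the closed stop (left end, case +y), 0.070 at the right end. A sprung ball clicks every 14 mm: seats at 0 (closed, not counted), 0.014, 0.028, 0.042 (third), 0.056, 0.070. About 7 N along the slot drives it out of a seat; past half-way it snaps on into the next seat and stays there when let go. It starts in the first, second or third click.
- lever_top (a point): Middle of the red lever's top edge, 33 mm above the case's top; moves with it. The lever stands upright: a steel blade 3 mm thick along the slot, 20 mm wide across it, with a red grip shell on each side, together 13 mm thick along the slot and 24 mm wide. The shells reach from 7 to 31 mm above the case's top; nothing else stands within 80 mm of the slot.
- grip_left: Left (closed-side) red grip shell of the lever, 24 x 5 x 24 mm; origin at the centre of its underside, 4 mm left of the lever's middle and 7 mm above the case's top. Push here to slide the lever right.
- grip_right: Right (bright-side) red grip shell, 24 x 5 x 24 mm; origin at the centre of its underside, 4 mm right of the lever's middle. Push here to slide the lever left.
- saline: Clear bottle with blue cap, 60 mm across, 155 mm high, loose on the table beside the case; origin at the centre of its underside. Leave alone.
- tape_roll: Brown roll of tape lying flat, 68 mm across, 24 mm high, loose on the table; origin at the centre of its underside. Leave alone.
- gel_jar: White jar with yellow lid, 54 mm across, 65 mm high, loose on the table; origin at the centre of its underside. Leave alone.
- adapter: Turned steel light-guide adapter, 26 mm across, 36 mm high, loose, standing on the case's top behind the slot; origin at the centre of its underside. Leave alone.

How it is judged:
By the outcome, as a careful person would: the job done as asked, in the order asked, and still so for the second after the job is handed in, with the robot touching nothing.
It also fails if it takes over 48 s, if anything falls off the work surface, if the arm or the gripper's body presses on something with over 40 N, if the wrist force passes 120 N, or if a joint passes its speed limit or range.

## Working session

There is one attempt and no reset: what is moved stays moved. The work goes in short steps, Python scripts to look and compute and a shell command to move; the robot and the scene stay as the last step left them, time stands still between calls to the robot, and variables do not carry over. Pictures are saved under pics/ and viewed, at most 10 in all, crops included, and the job is handed in when it is done.

```bash
mkdir -p pics; python3 - <<'E'
from rig import robot,cams
import cv2,numpy as np
o=robot.get_obs()
print({k:np.round(v,3).tolist() for k,v in o.items()})
for n in ("side","top"):
    im=cams.camera(n); i=cams.camera_info(n)
    cv2.imwrite(f"pics/{n}0.png",im[:,:,::-1]); print(n,np.round(i["intrinsics"],1).tolist(),np.round(i["pose"],3).tolist())
    h=cv2.cvtColor(im,cv2.COLOR_RGB2HSV)
    m=((h[...,0]<8)|(h[...,0]>172))&(h[...,1]>140)&(h[...,2]>70)
    c,l,s,cc=cv2.connectedComponentsWithStats(m.astype(np.uint8))
    print([(s[k].tolist(),cc[k].round(1).tolist()) for k in range(1,c) if s[k,4]>10])
E
```

```text
{'time': 0.0, 'q': [-1.44, 0.528, 1.434, -0.0, 1.181, -0.179], 'joint_velocities': [-0.001, 0.0, 0.001, 0.001, -0.0, -0.001], 'joint_torque': [-0.001, -44.006, -17.659, 0.063, 0.058, -0.0], 'position': [0.19, -0.595, 0.291], 'tool_rot': [0.988, 0.154, 0.0, -0.001], 'ft_force': [-0.559, 0.401, -0.345], 'moment': [0.045, 0.012, 0.001], 'grip_force': 0.0, 'grip_width': 0.087}
side [[389.0, 0.0, 260.2], [0.0, 389.0, 191.4], [0.0, 0.0, 1.0]] [[0.965, -0.146, 0.219, 0.429], [-0.262, -0.463, 0.847, -0.64], [-0.022, -0.874, -0.485, 0.501], [0.0, 0.0, 0.0, 1.0]]
[([253, 188, 13, 14, 143], [258.9, 194.4])]
top [[468.2, 0.0, 260.2], [0.0, 468.2, 194.0], [0.0, 0.0, 1.0]] [[0.017, -0.992, 0.127, 0.426], [-1.0, -0.014, 0.022, -0.001], [-0.02, -0.127, -0.992, 1.296], [0.0, 0.0, 0.0, 1.0]]
[([276, 185, 2, 9, 16], [276.6, 189.4]), ([279, 186, 3, 8, 12], [280.2, 189.6])]
```

View pics/top0.png

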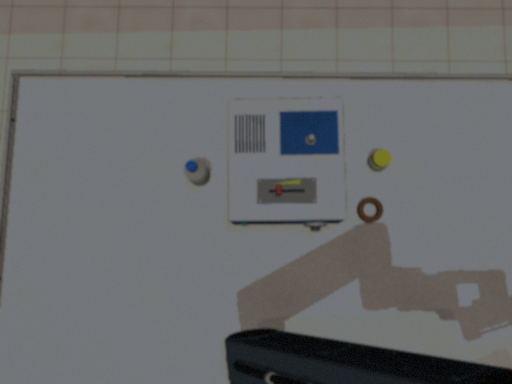

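View pics/side0.png

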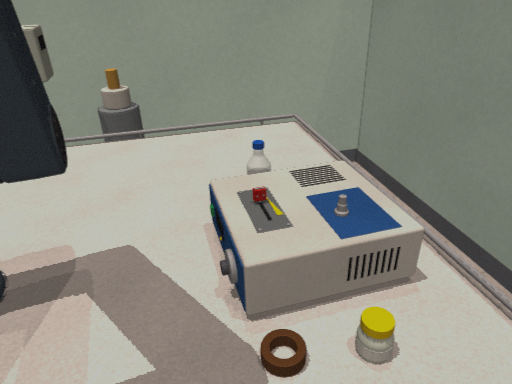

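The top view shows the case with top corners at about (228,97), (344,97), (346,222) and (229,222), and the lever at (278,189). The slot runs from about column 269 to 304. The side view shows the lever at (259,194), with the bottle behind it and the jar and tape roll to the right.

```bash
cat > h.py <<'E'
import numpy as np,cv2
from rig import robot,cams
def ray(n,uv,info=None):
    i=info or cams.camera_info(n);P=np.array(i["pose"]);d=np.linalg.inv(i["intrinsics"])@[uv[0],uv[1],1]
    return P[:3,3],P[:3,:3]@d
def onz(n,uv,z,info=None):
    o,d=ray(n,uv,info);return o+d*(z-o[2])/d[2]
def tri(a,b):
    (o1,d1),(o2,d2)=a,b
    A=np.stack([d1,-d2],1);t=np.linalg.lstsq(A,o2-o1,rcond=None)[0]
    p,q=o1+d1*t[0],o2+d2*t[1];return (p+q)/2,np.linalg.norm(p-q)
E
python3 - <<'E'
from h import *
im=cv2.imread("pics/top0.png");s=im[85:235,215:365]
g=cv2.cvtColor(im,cv2.COLOR_BGR2GRAY);h=cv2.cvtColor(im,cv2.COLOR_BGR2HSV)
print("lever tri",tri(ray("top",(278,189.3)),ray("side",(258.9,194.4))))
c=[onz("top",p,.12) for p in [(228,97),(344,97),(346,222),(229,222)]]
print("corners",np.round(c,3).tolist())
# grey plate
m=((g>60)&(g<125)&(h[...,1]<60)).astype(np.uint8);m[:172]=0;m[210:]=0;m[:,:250]=0;m[:,325:]=0
r=cv2.minAreaRect(cv2.findNonZero(m));print("plate px",r,np.round([onz("top",p,.12)[:2] for p in cv2.boxPoints(r)],3).tolist())
# blue panel
m=cv2.inRange(h,(100,120,40),(130,255,255));m[:100]=0;m[165:]=0;m[:,:260]=0
r=cv2.minAreaRect(cv2.findNonZero(m));print("blue",np.round([onz("top",p,.12)[:2] for p in cv2.boxPoints(r)],3).tolist())
cv2.imwrite("pics/c.png",cv2.resize(im[165:235,215:355],None,fx=5.5,fy=5.5,interpolation=cv2.INTER_CUBIC))
sd=cv2.imread("pics/side0.png")
cv2.imwrite("pics/d.png",cv2.resize(sd[160:260,190:330],None,fx=5.5,fy=5.5,interpolation=cv2.INTER_CUBIC))
E
```

```text
lever tri (array([ 0.58661379, -0.01924359,  0.13982552]), np.float64(0.0011953979297176993))
corners [[0.83, 0.114, 0.12], [0.833, -0.188, 0.12], [0.508, -0.191, 0.12], [0.504, 0.103, 0.12]]
plate px ((287.0, 190.5), (37.0, 74.0), 90.0) [[0.632, 0.052], [0.635, -0.136], [0.54, -0.136], [0.538, 0.051]]
blue [[0.791, -0.025], [0.792, -0.169], [0.684, -0.169], [0.683, -0.026]]
```

View pics/c.png

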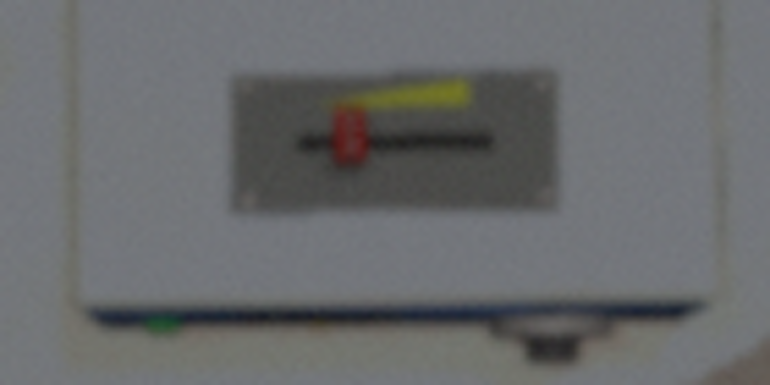

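View pics/d.png

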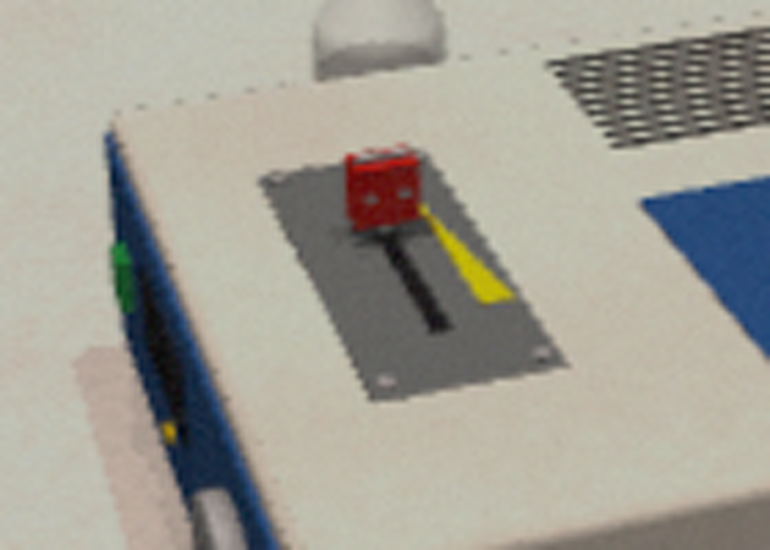

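The crop shows the slot spanning columns 269.2 to 304.5 at row 190.7, with the lever near its left end. That puts it at about y=-0.019, so probably in the first click. The close-up from the side confirms the lever stands upright at the left part of the slot. I'll shut the fingers, turn the tool x axis along the slot, and go over.

```bash
python3 -m crank '[[0,0,0,0,0,-0.18,1],[0,0,0,0,0,-0.18,1],[0,0,0,0,0,-0.18,1],[0,0,0,0,0,-0.18,1],[0,0,0,0,0,-0.18,1]]' 30; python3 -m crank '[[0,0,0,0,0,-0.18,1],[0,0,0,0,0,-0.18,1],[4,3,0,0,0,0,1],[4,3,0,0,0,0,1],[4,3,0,0,0,0,1]]'
python3 -c "
from h import *
for p in [(286.8,190.7),(269.2,190.7),(304.5,190.7)]: print(onz('top',p,.12).round(4))
for z in (.14,.145): print(onz('top',(278.2,189.3),z).round(4))"
```

```text
time: 0.72
position: [0.1899, -0.5951, 0.2917]
tool_rot: [0.821, 0.571, 0.0, -0.001]
ft_force: [0.1, -0.2, -0.1]
grip_width: 0.045
grip_force: 0.0
time: 1.35
position: [0.2808, -0.4742, 0.2918]
tool_rot: [0.708, 0.706, 0.0, -0.0]
ft_force: [1.4, -0.8, -0.7]
grip_width: 0.0013
grip_force: 0.0
[ 0.5855 -0.0418  0.12  ]
[0.5849 0.0028 0.12  ]
[ 0.5861 -0.0865  0.12  ]
[ 0.586  -0.0196  0.14  ]
[ 0.5853 -0.0196  0.145 ]
```

```bash
python3 -m crank '[[4.1,3.05,0,0,0,0,1],[4.1,3.05,0,0,0,0,1],[4.1,3.05,0,0,0,0,1],[4.1,3.05,0,0,0,0,1],[4.1,3.05,0,0,0,0,1]]' ; python3 -m crank '[[4.1,3.05,0,0,0,0,1],[4.1,3.05,0,0,0,0,1],[4.1,3.05,0,0,0,0,1],[4.1,3.05,0,0,0,0,1],[0,0,0,0,0,0,1]]'
```

```text
time: 1.98
position: [0.4338, -0.2694, 0.292]
tool_rot: [0.708, 0.706, 0.0, -0.0]
ft_force: [0.6, -0.1, 0.5]
grip_width: 0.0004
grip_force: 0.0
time: 2.6
position: [0.5568, -0.1042, 0.2918]
tool_rot: [0.706, 0.708, 0.0, -0.0]
ft_force: [-1.0, -0.4, -0.2]
grip_width: 0.0005
grip_force: 0.0
```

```bash
python3 -m crank '[[2.1,1.4,0,0,0,0,1],[2.1,1.4,2,0,0,0,1],[0,0,2.2,0,0,0,1],[0,0,0,0,0,0,1]]'
python3 - <<'E'
from h import *
i=cams.camera_info("wrist");w=cams.camera("wrist");s=cams.camera("side")
c=cv2.resize(s[120:260,190:365],(640,512),interpolation=cv2.INTER_CUBIC)
w2=cv2.resize(w,(160,120)); c[:120,480:]=w2
cv2.imwrite("pics/s1.png",c[:,:,::-1]);cv2.imwrite("pics/w1.png",w[:,:,::-1])
h=cv2.cvtColor(w,cv2.COLOR_RGB2HSV);m=((h[...,0]<8)|(h[...,0]>172))&(h[...,1]>140)&(h[...,2]>60)
n,l,st,cc=cv2.connectedComponentsWithStats(m.astype(np.uint8))
for k in range(1,n):
    if st[k,4]>40: print(st[k].tolist(),cc[k].round(1),onz("wrist",cc[k],.145,i).round(4))
E
```

```text
time: 3.1
position: [0.5818, -0.0655, 0.2483]
tool_rot: [0.708, 0.706, -0.002, -0.002]
ft_force: [0.6, 0.9, 0.3]
grip_width: 0.0003
grip_force: 0.0
[248, 145, 36, 13, 336] [265.5 151.4] [ 0.589  -0.0155  0.145 ]
[249, 161, 35, 9, 199] [265.6 165.5] [ 0.5892 -0.0251  0.145 ]
```

View pics/s1.png

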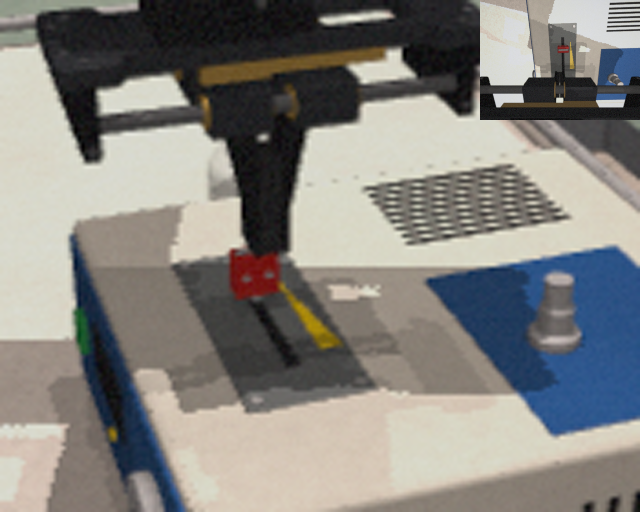

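View pics/w1.png

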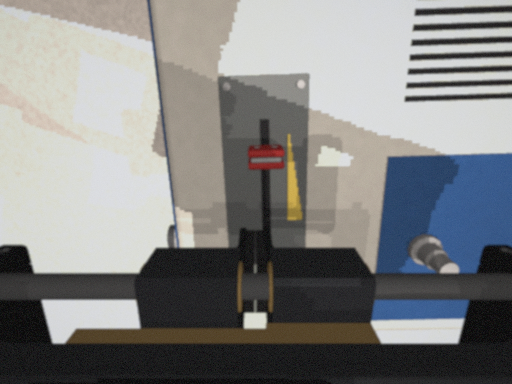

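The wrist view shows the lever at (266,158), which gives x≈0.588 and y≈-0.020. The side view shows the closed fingertips over the slot to the right of the lever, with the adapter well clear. I'll lower beside the lever, then push left.

```bash
python3 -m crank '[[0,0.5,2.2,0,0,0,1],[0,0,2.2,0,0,0,1],[0,0,0,0,0,0,1]]'; python3 -m crank '[[1,0,0,0,0,0,1],[0.8,0,0,0,0,0,1],[0.4,0,0,0,0,0,1],[0,0,0,0,0,0,1]]'
```

```text
time: 3.58
position: [0.5878, -0.0657, 0.2059]
tool_rot: [0.708, 0.706, -0.001, -0.001]
ft_force: [0.6, 0.1, 0.2]
grip_width: 0.0002
grip_force: 0.0
time: 4.08
position: [0.5887, -0.0426, 0.2067]
tool_rot: [0.707, 0.707, 0.0, 0.0]
ft_force: [0.2, 0.5, 0.2]
grip_width: 0.0005
grip_force: 0.0
```

```bash
for k in 1; do python3 -m crank '[[0.3,0,0,0,0,0,1],[0,0,0,0,0,0,1]]'|sed -n '1,4p'; python3 -m crank '[[0.2,0,0,0,0,0,1],[0,0,0,0,0,0,1]]'|sed -n '1,4p';python3 -m crank '[[0.2,0,0,0,0,0,1],[0,0,0,0,0,0,1]]'|sed -n '1,4p';python3 -m crank '[[0.2,0,0,0,0,0,1],[0,0,0,0,0,0,1]]'|sed -n '1,4p';done
```

```text
time: 4.32
position: [0.5886, -0.0401, 0.2062]
tool_rot: [0.708, 0.706, -0.0, -0.0]
ft_force: [0.2, 0.7, 0.7]
time: 4.58
position: [0.5885, -0.0382, 0.2062]
tool_rot: [0.708, 0.706, -0.0, -0.0]
ft_force: [-0.0, 0.3, 0.5]
time: 4.82
position: [0.5886, -0.0363, 0.2062]
tool_rot: [0.708, 0.706, -0.0, 0.0]
ft_force: [-0.5, -0.8, -0.5]
time: 5.08
position: [0.5886, -0.0354, 0.2063]
tool_rot: [0.707, 0.707, -0.001, 0.001]
ft_force: [-0.9, -5.4, -0.5]
```

Contact is at TCP y≈-0.036, as predicted, with 5 N. I'll keep pushing left to the stop.

```bash
f='position|ft_f'; python3 -m crank '[[0.2,0,0,0,0,0,1],[0,0,0,0,0,0,1]]'|grep -E $f; python3 -m crank '[[0.2,0,0,0,0,0,1],[0,0,0,0,0,0,1]]'|grep -E $f; python3 -m crank '[[0.2,0,0,0,0,0,1],[0,0,0,0,0,0,1]]'|grep -E $f; python3 -m crank '[[0.2,0,0,0,0,0,1],[0,0,0,0,0,0,1]]'|grep -E $f; python3 -m crank '[[0.2,0,0,0,0,0,1],[0,0,0,0,0,0,1]]'|grep -E $f; python3 -m crank '[[0.2,0,0,0,0,0,1],[0,0,0,0,0,0,1]]'|grep -E $f; python3 -m crank '[[0.2,0,0,0,0,0,1],[0,0,0,0,0,0,1]]'|grep -E $f
```

```text
position: [0.5886, -0.0329, 0.2063]
ft_force: [-0.4, -3.7, -0.2]
position: [0.5886, -0.0293, 0.2062]
ft_force: [-0.6, 0.7, -0.3]
position: [0.5886, -0.0276, 0.2062]
ft_force: [-1.4, 0.8, -0.1]
position: [0.5886, -0.0259, 0.2062]
ft_force: [0.5, -0.4, 0.2]
position: [0.5886, -0.0241, 0.2062]
ft_force: [0.5, -0.3, 0.3]
position: [0.5887, -0.0223, 0.2063]
ft_force: [0.3, -0.5, -0.3]
position: [0.5887, -0.0219, 0.2063]
ft_force: [-0.3, -6.4, -0.6]
```

```bash
f='position|ft_f'; python3 -m crank '[[0.2,0,0,0,0,0,1],[0,0,0,0,0,0,1]]'|grep -E $f; python3 -m crank '[[0.2,0,0,0,0,0,1],[0,0,0,0,0,0,1]]'|grep -E $f;
```

```text
position: [0.5888, -0.0215, 0.2064]
ft_force: [-1.7, -11.3, -0.4]
position: [0.5888, -0.0211, 0.2064]
ft_force: [-2.0, -14.7, 0.3]
```

It sits firmly against the stop: 14.7 N with no motion, one 14 mm click from its start, and where the camera put the closed end. Next I'll back off, lift, cross to the left side and lower.

```bash
python3 -m crank '[[-1,0,0,0,0,0,1],[-0.5,0,0,0,0,0,1],[0,0,-2.5,0,0,0,1],[0,0,-2.5,0,0,0,1],[0,0,0,0,0,0,1]]'; python3 -m crank '[[2,0,0,0,0,0,1],[2,0,0,0,0,0,1],[2,0,0,0,0,0,1],[0,0,0,0,0,0,1]]'; python3 - <<'E'
from h import *
i=cams.camera_info("side");w=cams.camera("side")
h=cv2.cvtColor(w,cv2.COLOR_RGB2HSV);m=((h[...,0]<8)|(h[...,0]>172))&(h[...,1]>140)&(h[...,2]>60)
n,l,st,cc=cv2.connectedComponentsWithStats(m.astype(np.uint8))
for k in range(1,n):
    if st[k,4]>10: print(st[k].tolist(),cc[k].round(1),onz("side",cc[k],.14,i).round(4), onz("side",(258.9,194.4),.14,i).round(4))
E
```

```text
time: 7.95
position: [0.5898, -0.0309, 0.2581]
tool_rot: [0.708, 0.707, 0.001, 0.002]
ft_force: [-0.0, -0.6, -0.8]
grip_width: 0.0005
grip_force: 0.0
time: 8.45
position: [0.5883, 0.0312, 0.2557]
tool_rot: [0.707, 0.708, -0.0, -0.001]
ft_force: [-0.4, -1.2, 0.8]
grip_width: -0.0001
grip_force: 0.0
[251, 185, 13, 13, 138] [256.9 191.1] [ 0.5869 -0.0058  0.14  ] [ 0.5872 -0.0195  0.14  ]
```

The side camera confirms the lever moved 13.7 mm left, to y=-0.006, so it's closed. I'll lower on the left and find contact.

```bash
f='time|position|ft_f'; python3 -m crank '[[0,0,2.5,0,0,0,1],[0,0,2.5,0,0,0,1],[0,0,0,0,0,0,1]]'|grep -E $f; python3 -m crank '[[-0.8,0,0,0,0,0,1],[-0.5,0,0,0,0,0,1],[0,0,0,0,0,0,1]]'|grep -E $f;  for i in 1; do python3 -m crank '[[-0.3,0,0,0,0,0,1],[0,0,0,0,0,0,1]]'|grep -E $f; python3 -m crank '[[-0.2,0,0,0,0,0,1],[0,0,0,0,0,0,1]]'|grep -E $f; python3 -m crank '[[-0.2,0,0,0,0,0,1],[0,0,0,0,0,0,1]]'|grep -E $f; done
```

```text
time: 8.88
position: [0.5875, 0.0284, 0.2044]
ft_force: [-0.4, -0.1, -0.0]
time: 9.25
position: [0.5892, 0.015, 0.2072]
ft_force: [0.9, -0.6, 0.8]
time: 9.5
position: [0.5888, 0.013, 0.2067]
ft_force: [0.5, 1.4, 0.5]
time: 9.75
position: [0.5888, 0.012, 0.2066]
ft_force: [1.6, 4.8, 2.9]
time: 10.0
position: [0.5889, 0.0093, 0.2065]
ft_force: [1.1, 2.3, 2.3]
```

```bash
f='position|ft_f'; python3 -m crank '[[-0.15,0,0,0,0,0,1],[0,0,0,0,0,0,1]]'|grep -E $f; python3 -m crank '[[-0.15,0,0,0,0,0,1],[0,0,0,0,0,0,1]]'|grep -E $f; python3 -m crank '[[-0.15,0,0,0,0,0,1],[0,0,0,0,0,0,1]]'|grep -E $f; python3 -m crank '[[-0.15,0,0,0,0,0,1],[0,0,0,0,0,0,1]]'|grep -E $f
```

```text
position: [0.5885, 0.0066, 0.206]
ft_force: [-0.2, 1.2, 0.1]
position: [0.5885, 0.0053, 0.206]
ft_force: [0.4, 1.0, -0.3]
position: [0.5886, 0.0041, 0.2062]
ft_force: [-0.4, -0.1, 0.1]
position: [0.5887, 0.0027, 0.2063]
ft_force: [-0.3, -0.2, -0.0]
```

Click 1 came at about y=0.007. Next contact should be near -0.001.

```bash
f='position|ft_f'; python3 -m crank '[[-0.2,0,0,0,0,0,1],[0,0,0,0,0,0,1]]'|grep -E $f; python3 -m crank '[[-0.2,0,0,0,0,0,1],[0,0,0,0,0,0,1]]'|grep -E $f; python3 -m crank '[[-0.2,0,0,0,0,0,1],[0,0,0,0,0,0,1]]'|grep -E $f; python3 -m crank '[[-0.15,0,0,0,0,0,1],[0,0,0,0,0,0,1]]'|grep -E $f; python3 -m crank '[[-0.15,0,0,0,0,0,1],[0,0,0,0,0,0,1]]'|grep -E $f
```

```text
position: [0.5887, 0.0007, 0.2063]
ft_force: [0.1, -0.2, 0.1]
position: [0.5887, -0.001, 0.2063]
ft_force: [0.9, 0.8, -0.4]
position: [0.5886, -0.002, 0.2063]
ft_force: [0.8, 5.0, 1.3]
position: [0.5887, -0.004, 0.2063]
ft_force: [1.6, 3.1, -0.1]
position: [0.5887, -0.0069, 0.2062]
ft_force: [1.2, 0.4, -0.6]
```

```bash
f='position|ft_f'; python3 -m crank '[[-0.2,0,0,0,0,0,1],[0,0,0,0,0,0,1]]'|grep -E $f; python3 -m crank '[[-0.2,0,0,0,0,0,1],[0,0,0,0,0,0,1]]'|grep -E $f; python3 -m crank '[[-0.2,0,0,0,0,0,1],[0,0,0,0,0,0,1]]'|grep -E $f; python3 -m crank '[[-0.15,0,0,0,0,0,1],[0,0,0,0,0,0,1]]'|grep -E $f; python3 -m crank '[[-0.15,0,0,0,0,0,1],[0,0,0,0,0,0,1]]'|grep -E $f
```

```text
position: [0.5886, -0.0089, 0.2062]
ft_force: [0.1, -0.5, -0.1]
position: [0.5886, -0.0105, 0.2062]
ft_force: [0.1, -0.4, -0.1]
position: [0.5887, -0.0124, 0.2063]
ft_force: [-0.4, -0.1, -0.4]
position: [0.5887, -0.0138, 0.2063]
ft_force: [0.1, 0.4, -0.0]
position: [0.5886, -0.015, 0.2062]
ft_force: [0.2, 1.4, -0.0]
```

Click 2 is passed, and there is contact again at -0.015. Now the third click, in small steps.

```bash
f='position|ft_f'; for i in 1; do python3 -m crank '[[-0.15,0,0,0,0,0,1],[0,0,0,0,0,0,1]]'|grep -E $f; python3 -m crank '[[-0.15,0,0,0,0,0,1],[0,0,0,0,0,0,1]]'|grep -E $f; python3 -m crank '[[-0.1,0,0,0,0,0,1],[0,0,0,0,0,0,1]]'|grep -E $f; python3 -m crank '[[-0.1,0,0,0,0,0,1],[0,0,0,0,0,0,1]]'|grep -E $f; done
```

```text
position: [0.5886, -0.0157, 0.2063]
ft_force: [0.9, 4.8, 0.4]
position: [0.5886, -0.0176, 0.2063]
ft_force: [0.5, 3.7, 0.8]
position: [0.5887, -0.0197, 0.2062]
ft_force: [1.3, 0.5, -0.4]
position: [0.5886, -0.0209, 0.2063]
ft_force: [-0.3, -0.1, 0.7]
```

The force is gone, so click 3 has snapped. I'll go 1.5 mm further for certainty (contact would be at -0.029), then back off left, lift and check.

```bash
python3 -m crank '[[-0.15,0,0,0,0,0,1],[0,0,0,0,0,0,1]]'|grep -E 'pos|ft_f'; python3 -m crank '[[1,0,0,0,0,0,1],[1,0,0,0,0,0,1],[0,0,-3,0,0,0,1],[0,0,-4,0,0,0,1],[0,0,0,0,0,0,1]]'; python3 - <<'E'
from h import *
i=cams.camera_info("side");w=cams.camera("side");t=cams.camera("top")
h=cv2.cvtColor(w,cv2.COLOR_RGB2HSV);m=((h[...,0]<8)|(h[...,0]>172))&(h[...,1]>140)&(h[...,2]>60)
n,l,st,cc=cv2.connectedComponentsWithStats(m.astype(np.uint8))
for k in range(1,n):
    if st[k,4]>10: print(st[k].tolist(),cc[k].round(1),onz("side",cc[k],.14,i).round(4))
cv2.imwrite("pics/end.png",np.hstack([w[60:],t[60:]])[:,:,::-1][:, :768])
cv2.imwrite("pics/s2.png",w[:,:,::-1])
E
```

```text
position: [0.5886, -0.0221, 0.2062]
ft_force: [0.0, 0.6, -0.4]
time: 15.38
position: [0.5905, -0.0011, 0.2797]
tool_rot: [0.707, 0.707, 0.002, 0.003]
ft_force: [-0.0, -0.3, -1.0]
grip_width: 0.0001
grip_force: 0.0
[256, 194, 15, 15, 161] [263.3 201.3] [ 0.5882 -0.0467  0.14  ]
```

View pics/s2.png

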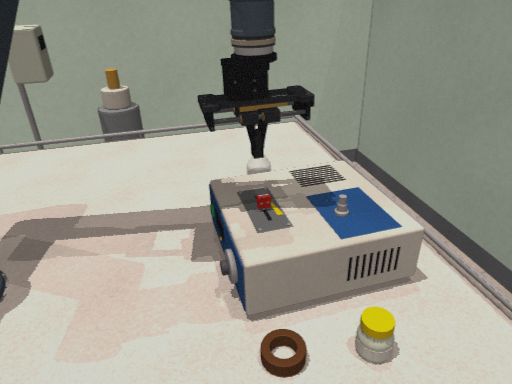

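The lever is at (263,201) in the side view, 41 mm from the stop, so it's in the third seat (42 mm). The fingers are clear, and the jar, tape roll, adapter and bottle haven't moved.

```bash
python3 -c "
from rig import ticket
print(ticket.hand_in())"
```

```text
the job is handed in; nothing more can be done
None
```

The lever was pushed left to the closed stop, then right three clicks. It is seated in the third (the side camera measured 41 mm of travel against 42 mm nominal), the other objects were left alone, and the job is handed in.

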